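# Ink both ends of a double-ended stamp in a hooded dock and lay it on its rest

### The job

Ink both ends of the wooden double-ended stamp in the hooded inking dock: push the end with the rectangular rubber face straight into the mouth until it has pressed the sprung pad all the way back, hold it there a moment and pull it out; then turn the stamp round and do the same with the round end. Finally lay the stamp gently (do not drop it) flat and centred on its wooden rest, lengthways between the two cheeks so that both inked ends stick out free, and leave the other things on the desk where they are.

Things in the scene. Friction and masses are not known exactly. Their poses are not given: they have to be found in the camera images.
- stamp: Double-ended stamp: wooden block lying flat, 130 mm long (x), 44 wide (y), 24 high, about 0.14 kg, loose. Origin: centre of the underside, midway along; z up. Rectangular rubber face 40 x 20 at its +x end (x = +65). The 44 wide block with parallel sides runs from x = -43 to +61; the rest of the -x end is a round neck, 22 in diameter, with a round face at x = -65. Dark line near the +x end.
- rect_face (a point): Centre of the stamp's rectangular rubber face, 65 mm along +x from the stamp's origin, 12 above its underside.
- round_face (a point): Centre of the stamp's round rubber face, 65 mm along -x from the stamp's origin, 12 above its underside.
- ink_dock: Grey plastic inking dock, fixed. Origin: on the desk, mid-mouth; x points into the mouth (away from the robot). 100 mm deep, 78 wide (104 over flanges, from 32 behind the mouth), 54 high. Mouth open down to the desk, 64 wide, 42 high. The hood covers the pad, 60 inside (68 when pressed, more than half the stamp): only the stamp, held by its other end, reaches it; each end needs its own grasp.
- ink_pad (a joint): Travel of the upright grey felt pad at the back of the dock, in m: 0 at rest, 0.008 pressed fully back against its stop; a spring pushes it forward with 2 N at 0 and 6 N at 0.008.
- pad_face (a point): Centre of the pad's front face, moving with it; at rest 60 mm inside the mouth, 18 above the desk. The felt is 56 wide and reaches from 4 to 36 above the desk.
- stamp_rest: Low wooden rest, fixed to the desk. Origin: centre of its underside. 36 mm long (x), 76 wide (y). Between two cheeks (8 thick, 34 high, along x, 60 apart clear) lies a flat cork-topped shelf 20 above the desk, where the stamp lies along x (either end first) and sticks out 47 mm at each end.
- block_stamp: Bystander: short brown block rubber stamp, 47 x 34 x 30 mm, behind and to the left of the dock. Origin: centre of the underside.
- remote: Bystander: yellowed remote control lying on the desk, 184 x 49 x 22 mm, far out on the left. Origin: centre of the underside.
- tin_pad: Bystander: closed flat stamp pad tin, 72 x 101 x 14 mm, far to the left of the dock. Origin: centre of the underside.
Mind the look-alikes: they are no part of the job. There is more than one size of the stamp; the job needs the larger. What is shaped like the stamp_rest but green is not meant.

How it is judged:
By the outcome, as a careful person would: the job done as asked, in the order asked, and still so for the second after the job is handed in, with the robot touching nothing.
It also fails if it takes over 72 s, if anything falls off the work surface, if the arm or the gripper's body presses on something with over 40 N, if the wrist force passes 120 N, or if a joint passes its speed limit or range.

### The arm

A 6-joint arm with a two-finger parallel gripper is mounted at the origin on a cart in front of the work surface, level with it; the furniture and walls round the work are solid. World frame = base frame: x ahead of the robot, y to its left, z up, the work surface at z = 0. Lengths are in m, angles in rad, forces in N, time in s.
With the tool pointing down it reaches from about 0.375 to 0.975 m from the base axis. Payload 3.8 kg.
Tool frame: the origin (TCP) lies on the centre line of the jaws, within the pads' length; the fingertips stand 14 mm ahead of it and the grasp point (between the pads) lies 5 mm behind it; z points along the fingers, y is the line along which they close (so a half turn about z gives the same grasp; the last joint's range is limited). The gripper opens to 88 mm and grips with 3 to 60 N. Pads are 18 mm wide; open, the fingers measure 123 mm over their backs; the gripper's body (75 mm by 187 mm) begins 45 mm behind the grasp point.
Start: joints at [1.254, 0.264, 1.604, -0, 1.274, -0.037], TCP at [0.186, 0.649, 0.253] pointing down, gripper open.
Joint ranges: [-2.63, 2.63], [-0.94, 2.18], [0.31, 2.57], [-1.31, 4.45], [0, 2.66], [-2.55, 2.55]. Speed limits (rad/s): [2.57, 2.57, 3.14, 3.14, 3.14, 3.14].

### API

Orientations are given as a unit quaternion [x, y, z, w].
In Python, from plant import get_obs, eyes, workorder gives the robot as it stands.
- The arm moves only by the tool send_rows, never from a script. Its argument "steps" is a list of rows, each a list of 7 numbers: the opening, from 0 (shut) to 1 (fully open), then the shift along the tool's x, y, z in mm, then the turn, a rotation vector about the tool's x, y, z in rad. In form: [[gripper, x, y, z, rx, ry, rz], ...]. A call has 1 to 12 rows; each row is the pose to reach, as a shift and turn from the pose commanded when the call began, along the tool's axes at that moment; what a row does not reach only later rows make up. A row lasts 1/10 s, in which the tool goes at most 50 mm and 8.59 degrees, less where a joint would pass 70% of its speed; a pose out of reach is approached as far as the arm can. A call with a gripper value outside its range is refused whole. The fingers move at their own pace and stop on an object; "newtons" is the grip in N (left out, the last holds). Time passes only in rows, so rows that repeat a pose let the fingers close. It gives the time, the measured TCP pose, the force, the opening and the grip force at its end, in the units of the state.
- get_obs(): the state, without advancing time (a new reading comes with each control period).
- eyes.grab_frame(name): name is "side" or "top"; returns a dict with "pixels" (480x640x3 uint8, red, green, blue), "camera_matrix" (3x3 intrinsics, pixels), "k1" (the pictures are not rectified: a ray, as slopes to the right and down, at radius r is drawn at 1 + k1 r^2 times it, then the intrinsics apply), "position" and "orientation" of the camera in the world. Camera axes: x right, y up, looking along -z (the intrinsics and any distortion apply to the point x, -y, -z); pixel columns grow to the right and rows downward; lengths in m; the calibration is good to about 2 mm. A picture is of the moment at which its call begins. There is no depth.
- workorder.hand_in(): hands the job in; it is judged then, once.
The state is a dict: "time": time; "qpos": joint angles; "joint_velocities": joint speeds; "tau": joint torques, N m; "eef_pos": TCP position; "orientation": TCP orientation; "force": force on the tool from outside, world axes, zero at the start; "wrist_torque": the same for the moment, N m; "finger_gap": finger opening in m; "grasp_force": force on a finger pad.
Only numpy, scipy, OpenCV 4.12 (cv2) and the standard library are available. Lean on these libraries where they do the work, as an engineer would, in place of code of your own. Each camera call takes 0.05 s, during which the arm holds its last target. There are 200 camera calls.

## Working session

There is one attempt and no reset: what is moved stays moved. The work goes in short steps, Python scripts to look and compute and a tool call to move; the robot and the scene stay as the last step left them, time stands still between calls to the robot, and variables do not carry over. Pictures are saved under pics/ and viewed, at most 12 in all, crops included, and the job is handed in when it is done.

Besides the shell and the picture viewer there is one more tool, called after "Emit:" as name(argument=value, ...), one argument or row to a line, values as JSON. send_rows: Moves the arm, as the interface text tells. Its arguments: {"type":"object","properties":{"steps":{"type":"array","items":{"type":"array","items":{"type":"number"}}},"newtons":{"type":"number"}},"required":["steps"]}

```bash
mkdir -p pics; ls; cat > h.py <<'E'
import numpy as np, cv2
from scipy.spatial.transform import Rotation as R
from plant import get_obs, eyes, workorder
def grab(n,save=None):
    f=eyes.grab_frame(n)
    if save: cv2.imwrite('pics/'+save,f['pixels'][:,:,::-1])
    return f
def rot(f):
    o=np.array(f['orientation'],float)
    return o if o.shape==(3,3) else R.from_quat(o).as_matrix()
def px2w(f,uv,z):
    K=np.array(f['camera_matrix']);uv=np.array(uv,float).reshape(-1,1,2)
    p=cv2.undistortPoints(uv,K,np.array([f['k1'],0,0,0,0.]))[:,0]
    d=np.c_[p[:,0],-p[:,1],-np.ones(len(p))]@rot(f).T
    c=np.array(f['position']); z=np.broadcast_to(z,(len(p),))
    return c+d*((z-c[2])/d[:,2])[:,None]
def w2px(f,P):
    q=(np.array(P,float).reshape(-1,3)-f['position'])@rot(f); q=q*[1,-1,-1]
    return cv2.projectPoints(q,np.zeros(3),np.zeros(3),np.array(f['camera_matrix']),np.array([f['k1'],0,0,0,0.]))[0][:,0]
E
python3 - <<'E'
from h import *
for n in('top','side'):
    f=grab(n,n+'0.png'); print(n,f['position'],f['orientation'],f['camera_matrix'],f['k1'])
print(get_obs())
E
```

```text
pics
top [0.49356819 0.09322671 1.64683731] [-0.02064303  0.02033927  0.71241223 -0.70116261] [[596.0052054    0.         314.55215697]
 [  0.         596.0052054  244.30742427]
 [  0.           0.           1.        ]] -6.549865983861874e-05
side [ 0.32275014 -0.99390584  0.63826448] [ 0.51123415 -0.05649687 -0.11584172  0.84972257] [[612.31811132   0.         315.32912019]
 [  0.         612.31811132 235.25568199]
 [  0.           0.           1.        ]] -0.04032906475310001
{'time': 0.1, 'qpos': array([ 1.25410383e+00,  2.64680063e-01,  1.60525179e+00,  1.26696601e-06,
        1.27370310e+00, -3.68765699e-02]), 'joint_velocities': array([-2.36882668e-03, -2.23924275e-03, -2.42549860e-03,  5.19244526e-04,
        1.97588966e-05, -3.47751778e-04]), 'tau': array([ 1.37401548e-03, -5.03615499e+01, -3.58071113e+01,  7.32366135e-02,
        2.32379988e-02, -5.92666038e-05]), 'eef_pos': array([0.18621249, 0.64815768, 0.25150321]), 'orientation': array([ 1.39452090e-01,  9.90228293e-01, -1.00513043e-03, -1.80181197e-04]), 'force': array([-0.07778219, -0.24290008,  1.0112474 ]), 'wrist_torque': array([ 0.04668577, -0.00689477, -0.01357968]), 'grasp_force': 0.0, 'finger_gap': 0.08827043203702448}
```

View pics/top0.png

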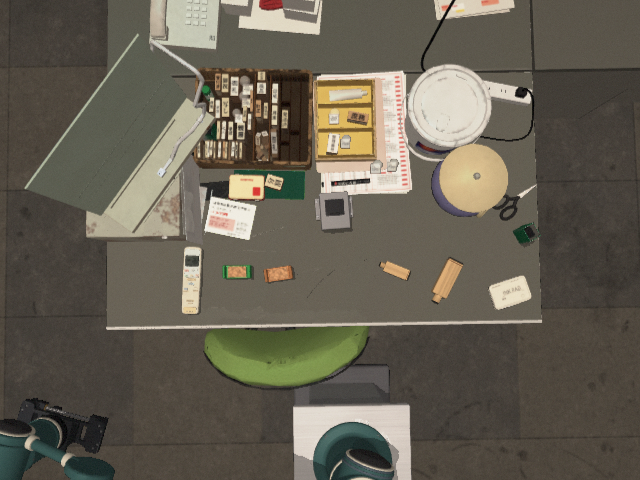

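View pics/side0.png

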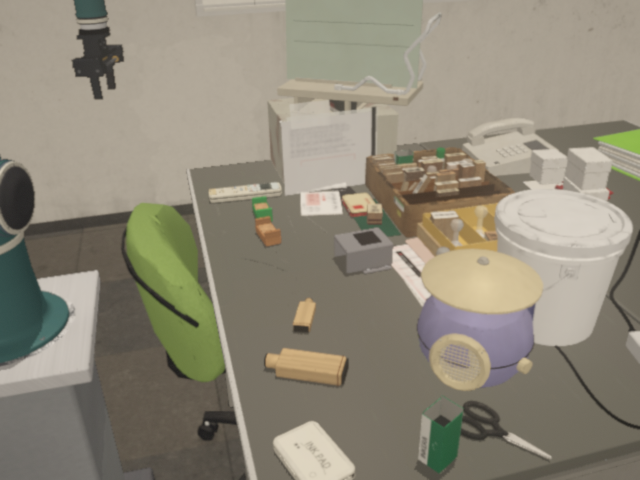

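The top view shows two stamps of the same shape, at px (447,281) (larger) and (395,270) (smaller). The rests are brown at (279,274) and green at (237,272), and the grey dock is at (335,212). The larger stamp and the brown rest fit the description. I'll check with a crop.

```bash
python3 - <<'E'
from h import *
f=grab('top')
im=f['pixels'][:,:,::-1]
a=cv2.resize(im[250:315,220:300],None,fx=5,fy=5,interpolation=cv2.INTER_CUBIC)
b=cv2.resize(im[250:315,370:470],None,fx=4,fy=4,interpolation=cv2.INTER_CUBIC)
c=cv2.resize(im[185:240,305:365],None,fx=5,fy=5,interpolation=cv2.INTER_CUBIC)
o=np.zeros((600,800,3),np.uint8)
o[:325,:400]=a;o[:260,400:800]=b;o[325:600,:300]=c
cv2.imwrite('pics/crop1.png',o)
hsv=cv2.cvtColor(np.ascontiguousarray(im),cv2.COLOR_BGR2HSV)
for nm,(u0,v0,u1,v1),z in (('stamp',(425,250,475,310),.024),('small',(372,255,415,285),.02),('rest',(260,260,300,288),.03)):
    m=((hsv[v0:v1,u0:u1,1]>90)&(hsv[v0:v1,u0:u1,2]>70)).astype(np.uint8)
    p=cv2.findNonZero(m).astype(np.float32)+[u0,v0]
    p=p.astype(np.float32)
    r=cv2.minAreaRect(p); bx=px2w(f,cv2.boxPoints(r),z)
    print(nm,r,bx[:,:2].mean(0).round(4),np.linalg.norm(bx[1]-bx[0]).round(4),np.linalg.norm(bx[2]-bx[1]).round(4),bx[:,:2].round(4).tolist())
print(px2w(f,[[335,212],[237,272],[192,280]],0.03).round(3))
E
```

```text
stamp ((445.2000427246094, 280.60003662109375), (16.994115829467773, 45.615779876708984), 26.56505012512207) [ 0.4834 -0.2603] 0.1244 0.046 [[0.4391, -0.2107], [0.549, -0.2692], [0.5276, -0.3099], [0.418, -0.2513]]
small ((394.1206970214844, 269.4482421875), (30.268341064453125, 11.14172077178955), 21.801410675048828) [ 0.5159 -0.1227] 0.0305 0.0824 [[0.5178, -0.0788], [0.5458, -0.0907], [0.5139, -0.1666], [0.486, -0.1546]]
rest ((278.0000305175781, 273.5), (13.809514999389648, 28.76982307434082), 80.53767395019531) [0.5098 0.1935] 0.078 0.0374 [[0.5224, 0.2349], [0.534, 0.1578], [0.4971, 0.1521], [0.4855, 0.2291]]
[[0.675 0.036 0.03 ]
 [0.516 0.305 0.03 ]
 [0.496 0.427 0.03 ]]
```

View pics/crop1.png

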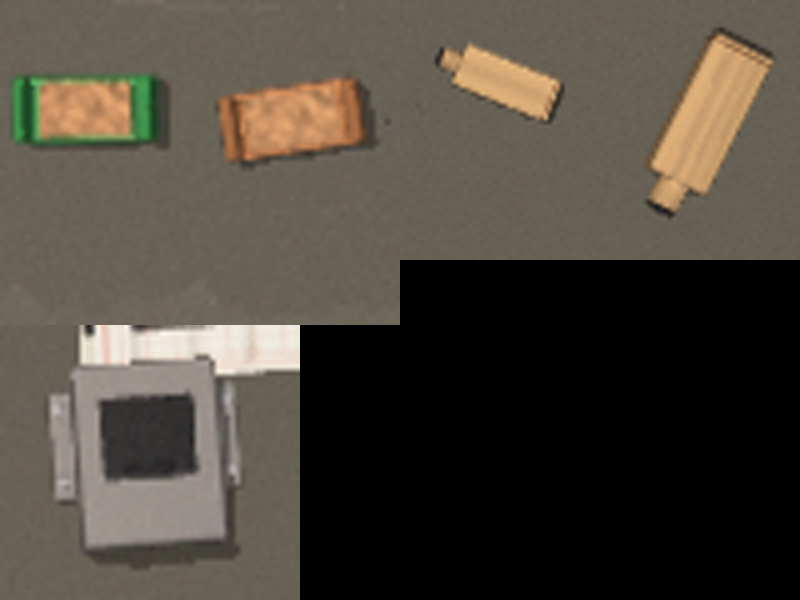

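The enlarged crop confirms it. The right-hand stamp (px ~447,281) measures about 124 x 46 mm with the dark line at its far-right end (456,261) and the round neck near-left (435,301), so it's the larger one. The other is only about 82 x 30 mm. The brown rest with the cork shelf is at (278,273), the green look-alike at (237,272), and the dock's top corners are at about (319,194), (347,192), (350,227) and (322,230). Next I'll compute the geometry and the moves.

```bash
cat >> h.py <<'E'
def go(x,y,z,az,src=None):
    "tool-frame shift (mm) and rz from measured (or given) pose to TCP x,y,z, tool x azimuth az (deg), pointing down"
    o=get_obs() if src is None else src
    T=R.from_quat(o['orientation']); a=np.radians(az)
    G=R.from_matrix(np.array([[np.cos(a),np.sin(a),0],[np.sin(a),-np.cos(a),0],[0,0,-1]]).T)
    return ((T.inv().apply(np.array([x,y,z])-o['eef_pos'])*1000).round(1).tolist(),(T.inv()*G).as_rotvec().round(3).tolist())
def st():
    o=get_obs(); T=R.from_quat(o['orientation']).as_matrix()
    print('t',round(o['time'],2),o['eef_pos'].round(4),'az',np.degrees(np.arctan2(T[1,0],T[0,0])).round(2),'tz',T[:,2].round(4),'q',o['qpos'].round(2),'F',o['force'].round(1),'gap',round(o['finger_gap'],4),'gf',round(o['grasp_force'],1))
E
python3 - <<'E'
from h import *
f=grab('top')
# dock
c=px2w(f,[[319.4,194],[347.4,191.6],[350.2,227.4],[322,229.6]],.054)[:,:2]
print('dock corners',c.round(4).tolist(),[np.linalg.norm(c[i]-c[i-1]).round(4) for i in range(4)])
m=(c[2]+c[3])/2; d=(c[0]+c[1])/2-m; print('mouth',m.round(4),'yaw',np.degrees(np.arctan2(d[1],d[0])).round(2))
# stamp
s=px2w(f,[[456,261],[435.3,301.5]],[.024,.018])[:,:2]; d=s[0]-s[1]; yaw=np.degrees(np.arctan2(d[1],d[0]))
print('stamp ends',s.round(4).tolist(),np.linalg.norm(d).round(4),yaw,s.mean(0))
st()
for p in [(.42,.30,.2,160),(.4621,-.249,.10,152)]: print(go(*p))
E
```

```text
dock corners [[0.7213, 0.078], [0.7266, 0.0025], [0.6299, -0.0031], [0.6252, 0.0726]] [np.float64(0.0963), np.float64(0.0756), np.float64(0.0969), np.float64(0.0758)]
mouth [0.6275 0.0347] yaw 3.28
stamp ends [[0.5361, -0.2911], [0.4269, -0.233]] 0.1237 -28.054578754691903 [ 0.48151589 -0.26205213]
t 0.2 [0.1863 0.6483 0.2519] az 163.97 tz [-4.0e-04 -1.4e-03 -1.0e+00] q [ 1.25  0.26  1.6  -0.    1.27 -0.04] F [-0.5  0.2 -0.2] gap 0.0877 gf 0.0
([-320.8, -270.2, 52.3], [-0.001, 0.0, 0.069])
([-512.9, -786.0, 153.0], [-0.001, 0.0, 0.209])
```

Emit:
send_rows(
  steps=[
    [1,-321,-270,52,0,0,0.07],
    [1,-321,-270,52,0,0,0.07],
    [1,-321,-270,52,0,0,0.07],
    [1,-321,-270,52,0,0,0.07],
    [1,-321,-270,52,0,0,0.07],
    [1,-321,-270,52,0,0,0.07],
    [1,-321,-270,52,0,0,0.07],
    [1,-321,-270,52,0,0,0.07],
    [1,-513,-786,153,0,0,0.209],
    [1,-513,-786,153,0,0,0.209],
    [1,-513,-786,153,0,0,0.209],
    [1,-513,-786,153,0,0,0.209],
  ],
)

```text
time: 1.4
eef_pos: [0.4265, 0.1215, 0.1674]
orientation: [0.242, 0.97, 0.0, 0.0]
force: [0.9, -0.1, 0.6]
finger_gap: 0.0879
grasp_force: 0.0
```

```bash
python3 - <<'E'
from h import *
st()
print(go(.4621,-.249,.08,152))
E
```

```text
t 1.4 [0.4265 0.1215 0.1674] az 152.02 tz [ 6.e-04  1.e-04 -1.e+00] q [ 0.22 -0.11  2.17 -0.    1.08 -0.86] F [ 0.9 -0.1  0.6] gap 0.0879 gf 0.0
([-205.3, -310.5, 87.4], [0.0, 0.0, 0.0])
```

Emit:
send_rows(
  steps=[
    [1,-200,-302,80,0,0,0],
    [1,-200,-302,80,0,0,0],
    [1,-200,-302,80,0,0,0],
    [1,-200,-302,80,0,0,0],
    [1,-200,-302,80,0,0,0],
    [1,-200,-302,80,0,0,0],
    [1,-200,-302,80,0,0,0],
    [1,-200,-302,80,0,0,0],
    [1,-200,-302,80,0,0,0],
    [1,-200,-302,80,0,0,0],
  ],
)

```text
time: 2.4
eef_pos: [0.4609, -0.237, 0.0873]
orientation: [0.243, 0.97, 0.0, -0.001]
force: [0.9, 0.3, 0.4]
finger_gap: 0.0883
grasp_force: 0.0
```

```bash
python3 - <<'E'
from h import *
st()
f=grab('side')
im=f['pixels'][:,:,::-1]
cv2.imwrite('pics/s1.png',cv2.resize(im[270:450,200:420],None,fx=3.3,fy=3.3,interpolation=cv2.INTER_CUBIC))
a=np.radians(-28.05);X=np.array([np.cos(a),np.sin(a),0]);c=np.array([.4815,-.262,.012])
print((w2px(f,[c+X*.065,c-X*.065])).round(1))
print(go(.4603,-.2507,.017,152))
E
```

```text
t 2.4 [ 0.4609 -0.237   0.0873] az 151.91 tz [-9.e-04  1.e-03 -1.e+00] q [-0.52  0.14  2.09  0.    0.92 -1.6 ] F [0.9 0.3 0.4] gap 0.0883 gf 0.0
[[344.1 369.2]
 [263.6 358.1]]
([-6.1, -13.0, 70.5], [0.0, -0.001, -0.0])
```

View pics/s1.png

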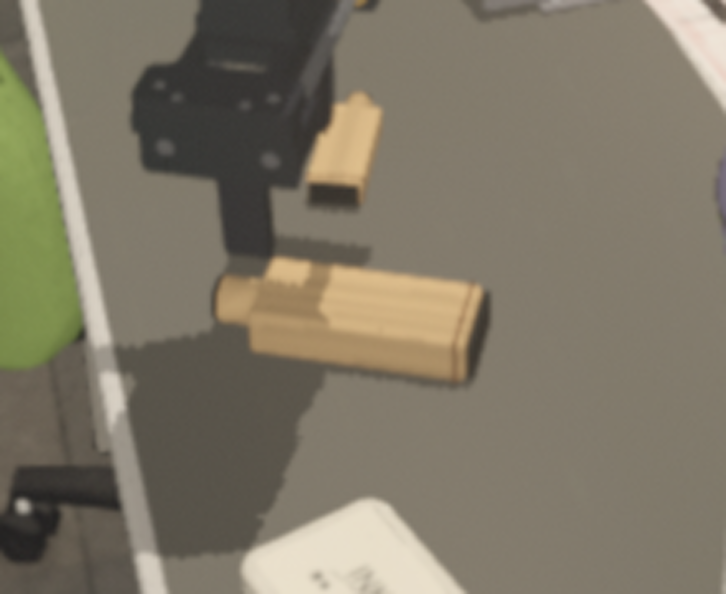

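The side crop shows the round neck at about (266,360) and the rect face at about (345,371). Both are within 2 px of the prediction, so the stamp centre is near (0.483, -0.262). Going down to grasp the round-end half.

Emit:
send_rows(
  newtons=40,
  steps=[
    [1,-6.2,-12,20,0,0,0],
    [1,-6.2,-12,45,0,0,0],
    [1,-6.2,-12,65,0,0,0],
    [1,-6.2,-12,70,0,0,0],
    [1,-6.2,-12,70,0,0,0],
    [0.3,-6.2,-12,70,0,0,0],
    [0.3,-6.2,-12,70,0,0,0],
    [0.3,-6.2,-12,70,0,0,0],
    [0.3,-6.2,-12,70,0,0,0],
    [0.3,-6.2,-12,70,0,0,0],
    [0.3,-6.2,-12,70,0,0,0],
  ],
)

```text
time: 3.55
eef_pos: [0.4613, -0.2508, 0.0179]
orientation: [0.242, 0.97, -0.0, 0.0]
force: [1.1, 0.2, 0.3]
finger_gap: 0.0439
grasp_force: 40.0
```

```bash
python3 - <<'E'
from h import *
st()
E
```

```text
t 3.55 [ 0.4613 -0.2508  0.0179] az 151.99 tz [ 2.e-04 -2.e-04 -1.e+00] q [-0.55  0.25  2.11 -0.    0.78 -1.63] F [1.1 0.2 0.3] gap 0.0439 gf 40.0
```

```bash
python3 - <<'E'
from h import *
for p in [(.4613,-.2508,.09,152),(.5117,.0281,.09,183.3),(.5117,.0281,.024,183.3)]: print(go(*p))
E
```

```text
([0.0, -0.0, -72.1], [-0.0, 0.0, -0.0])
([86.5, 269.9, -72.1], [-0.0, 0.0, -0.547])
([86.5, 269.9, -6.1], [-0.0, 0.0, -0.547])
```

Emit:
send_rows(
  steps=[
    [0.3,0,0,-35,0,0,0],
    [0.3,0,0,-72,0,0,0],
    [0.3,86.5,270,-72,0,0,-0.547],
    [0.3,86.5,270,-72,0,0,-0.547],
    [0.3,86.5,270,-72,0,0,-0.547],
    [0.3,86.5,270,-72,0,0,-0.547],
    [0.3,86.5,270,-72,0,0,-0.547],
    [0.3,86.5,270,-72,0,0,-0.547],
    [0.3,86.5,270,-72,0,0,-0.547],
    [0.3,86.5,270,-45,0,0,-0.547],
    [0.3,86.5,270,-20,0,0,-0.547],
    [0.3,86.5,270,-6,0,0,-0.547],
  ],
)

```text
time: 4.75
eef_pos: [0.5099, 0.0277, 0.0216]
orientation: [-0.029, 1.0, -0.0, -0.002]
force: [-0.9, -0.0, -1.4]
finger_gap: 0.0437
grasp_force: 40.0
```

Emit:
send_rows(
  steps=[
    [0.3,0,0,0,0,0,0],
    [0.3,0,0,0,0,0,0],
  ],
)

```text
time: 4.95
eef_pos: [0.5116, 0.0278, 0.0237]
orientation: [-0.029, 1.0, -0.0, -0.0]
force: [0.9, 0.5, -1.8]
finger_gap: 0.0437
grasp_force: 40.0
```

```bash
python3 - <<'E'
from h import *
st()
f=grab('top');g=grab('side')
a=cv2.resize(f['pixels'][180:300,300:380,::-1],None,fx=5,fy=5,interpolation=cv2.INTER_CUBIC)
b=cv2.resize(g['pixels'][210:330,270:410,::-1],None,fx=2.8,fy=2.8,interpolation=cv2.INTER_CUBIC)
o=np.zeros((600,800,3),np.uint8);o[:,:400]=a;o[:b.shape[0],400:400+b.shape[1]]=b
cv2.imwrite('pics/d1.png',o)
E
```

```text
t 4.95 [0.5116 0.0278 0.0237] az -176.71 tz [-6.e-04 -1.e-04 -1.e+00] q [ 0.01  0.22  2.13 -0.    0.79 -1.62] F [ 0.9  0.5 -1.8] gap 0.0437 gf 40.0
```

View pics/d1.png

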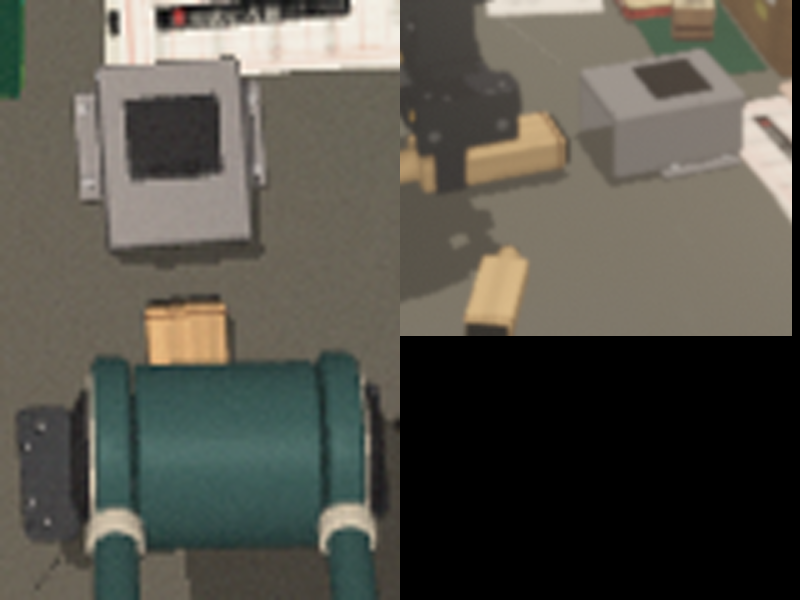

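```bash
python3 - <<'E'
from h import *
f=grab('top')
P=lambda L:np.array(L)/5+[300,180]
c=px2w(f,P([[97,68],[237,58],[250,246],[110,248]]),.054)[:,:2]
c=px2w(f,P([[97,68],[237,58],[250,239],[110,248]]),.054)[:,:2]
m=(c[2]+c[3])/2; d=(c[0]+c[1])/2-m; yaw=np.arctan2(d[1],d[0]);print('mouth',m.round(4),'yaw',np.degrees(yaw).round(2),np.linalg.norm(d))
w=c[0]-c[1];print('yaw from width',np.degrees(np.arctan2(w[1],w[0]))-90,'sides',[np.degrees(np.arctan2(*(c[i]-c[j])[::-1])) for i,j in((0,3),(1,2))])
s=px2w(f,P([[145,306],[228,303],[152,298],[220,295]]),[.03,.03,.028,.028])[:,:2];print(s.round(4))
fr=s[2:].mean(0);bl=s[:2].mean(0)
D=np.array([np.cos(yaw),np.sin(yaw)]);N=np.array([-D[1],D[0]])
for q in(fr,bl): print('rel mouth',((q-m)@D).round(4),((q-m)@N).round(4))
E
```

```text
mouth [0.627 0.035] yaw 3.08 0.09767505162717462
yaw from width 3.194861009931529 sides [np.float64(3.166271032708944), np.float64(2.9875222643645087)]
[[0.5952 0.0538]
 [0.5961 0.0086]
 [0.5997 0.0498]
 [0.6007 0.0128]]
rel mouth -0.027 -0.0022
rel mouth -0.0315 -0.0021
```

Emit:
send_rows(
  steps=[
    [0.3,-10,2,0,0,0,0],
    [0.3,-25,2,0,0,0,0],
    [0.3,-40,2,0,0,0,0],
    [0.3,-55,2,0,0,0,0],
    [0.3,-65,2,0,0,0,0],
    [0.3,-75,2,0,0,0,0],
    [0.3,-80,2,0,0,0,0],
    [0.3,-85,2,0,0,0,0],
    [0.3,-89,2,0,0,0,0],
    [0.3,-89,2,0,0,0,0],
    [0.3,-89,2,0,0,0,0],
  ],
)

```text
time: 6.2
eef_pos: [0.5994, 0.0355, 0.0233]
orientation: [-0.029, 1.0, -0.0, -0.001]
force: [-2.5, 0.1, 0.1]
finger_gap: 0.0437
grasp_force: 39.9
```

Emit:
send_rows(
  steps=[
    [0.3,-2,0,0,0,0,0],
    [0.3,-2,0,0,0,0,0],
    [0.3,-2,0,0,0,0,0],
  ],
)

```text
time: 6.5
eef_pos: [0.6016, 0.0356, 0.0234]
orientation: [-0.029, 1.0, -0.0, -0.001]
force: [-3.5, -0.2, -0.5]
finger_gap: 0.0438
grasp_force: 39.9
```

Emit:
send_rows(
  steps=[
    [0.3,-2,0,0,0,0,0],
    [0.3,-2,0,0,0,0,0],
    [0.3,-2,0,0,0,0,0],
  ],
)

```text
time: 6.8
eef_pos: [0.6039, 0.0357, 0.0234]
orientation: [-0.029, 1.0, -0.0, -0.001]
force: [-4.5, -0.8, -0.0]
finger_gap: 0.0433
grasp_force: 39.9
```

Emit:
send_rows(
  steps=[
    [0.3,-2,0,0,0,0,0],
    [0.3,-2,0,0,0,0,0],
    [0.3,-2,0,0,0,0,0],
  ],
)

```text
time: 7.1
eef_pos: [0.6056, 0.0358, 0.0233]
orientation: [-0.029, 1.0, -0.0, -0.001]
force: [-5.3, -1.2, 0.1]
finger_gap: 0.0438
grasp_force: 39.9
```

Emit:
send_rows(
  steps=[
    [0.3,-2,0,0,0,0,0],
    [0.3,-2,0,0,0,0,0],
    [0.3,-2,0,0,0,0,0],
  ],
)

```text
time: 7.4
eef_pos: [0.6068, 0.0359, 0.0232]
orientation: [-0.029, 1.0, -0.0, -0.002]
force: [-8.0, -0.7, 0.8]
finger_gap: 0.0436
grasp_force: 39.9
```

Emit:
send_rows(
  steps=[
    [0.3,-2,0,0,0,0,0],
    [0.3,-2,0,0,0,0,0],
    [0.3,-2,0,0,0,0,0],
    [0.3,-2,0,0,0,0,0],
  ],
)

```text
time: 7.8
eef_pos: [0.607, 0.0358, 0.0226]
orientation: [-0.029, 1.0, -0.0, -0.004]
force: [-10.5, -1.6, 3.4]
finger_gap: 0.0438
grasp_force: 40.0
```

```bash
python3 - <<'E'
from h import *
st()
E
```

```text
t 7.8 [0.607  0.0358 0.0226] az -176.66 tz [-7.1e-03 -5.0e-04 -1.0e+00] q [ 0.02  0.38  1.92 -0.    0.85 -1.61] F [-10.5  -1.6   3.4] gap 0.0438 gf 40.0
```

The pad is at its stop: motion has ceased and the force is 10 N, above the spring's 6 N. I'll hold briefly and pull out.

Emit:
send_rows(
  steps=[
    [0.3,0,0,0,0,0,0],
    [0.3,0,0,0,0,0,0],
    [0.3,0,0,0,0,0,0],
    [0.3,10,0,0,0,0,0],
    [0.3,30,0,0,0,0,0],
    [0.3,50,0,0,0,0,0],
    [0.3,75,0,0,0,0,0],
    [0.3,95,0,0,0,0,0],
    [0.3,110,0,0,0,0,0],
    [0.3,110,0,-30,0,0,0],
    [0.3,110,0,-60,0,0,0],
    [0.3,110,0,-65,0,0,0],
  ],
)

```text
time: 9.0
eef_pos: [0.5054, 0.0298, 0.0933]
orientation: [-0.029, 1.0, -0.0, 0.006]
force: [1.7, -0.5, -0.1]
finger_gap: 0.0435
grasp_force: 40.0
```

Emit:
send_rows(
  steps=[
    [0.3,0,0,0,0,0,0.15],
    [0.3,0,0,0,0,0,0.3],
    [0.3,0,0,0,0,0,0.45],
    [0.3,0,0,0,0,0,0.6],
    [0.3,0,0,0,0,0,0.75],
    [0.3,0,0,0,0,0,0.9],
    [0.3,0,0,0,0,0,1.05],
    [0.3,0,0,0,0,0,1.2],
    [0.3,0,0,0,0,0,1.35],
    [0.3,0,0,0,0,0,1.5],
    [0.3,0,0,0,0,0,1.57],
    [0.3,0,0,0,0,0,1.57],
  ],
)

```text
time: 10.2
eef_pos: [0.5014, 0.0298, 0.0884]
orientation: [0.686, 0.728, 0.001, 0.001]
force: [-0.2, 0.1, -1.6]
finger_gap: 0.0438
grasp_force: 40.0
```

Emit:
send_rows(
  steps=[
    [0.3,0,0,0,0,0,0.15],
    [0.3,0,0,0,0,0,0.3],
    [0.3,0,0,0,0,0,0.45],
    [0.3,0,0,0,0,0,0.6],
    [0.3,0,0,0,0,0,0.75],
    [0.3,0,0,0,0,0,0.9],
    [0.3,0,0,0,0,0,1.05],
    [0.3,0,0,0,0,0,1.2],
    [0.3,0,0,0,0,0,1.35],
    [0.3,0,0,0,0,0,1.5],
    [0.3,0,0,0,0,0,1.57],
    [0.3,0,0,0,0,0,1.57],
  ],
)

```text
time: 11.4
eef_pos: [0.5011, 0.0297, 0.0885]
orientation: [1.0, 0.031, 0.001, -0.0]
force: [-0.4, 0.5, -1.1]
finger_gap: 0.0436
grasp_force: 40.0
```

```bash
python3 - <<'E'
from h import *
st(); print(go(.5,.03,.0185,3.2))
E
```

```text
t 11.4 [0.5011 0.0297 0.0885] az 3.52 tz [ 1.2e-03  1.0e-04 -1.0e+00] q [0.01 0.1  2.12 0.   0.91 1.52] F [-0.4  0.5 -1.1] gap 0.0436 gf 40.0
([-1.2, -0.3, 70.0], [0.0, -0.001, 0.006])
```

Emit:
send_rows(
  steps=[
    [0.3,0,0,30,0,0,0],
    [0.3,0,0,55,0,0,0],
    [0.3,0,0,65,0,0,0],
    [0.3,0,0,68,0,0,0],
    [0.3,0,0,69,0,0,0],
    [0.3,0,0,70,0,0,0],
    [0.3,0,0,70,0,0,0],
  ],
)

```text
time: 12.1
eef_pos: [0.5016, 0.0297, 0.0197]
orientation: [1.0, 0.03, 0.001, 0.0]
force: [-0.3, -0.4, -0.5]
finger_gap: 0.0439
grasp_force: 40.0
```

Emit:
send_rows(
  steps=[
    [0.3,0,0,0.5,0,0,0],
    [0.65,0,0,0.5,0,0,0],
    [0.9,0,0,0.5,0,0,0],
    [0.9,0,0,0.5,0,0,0],
    [0.9,0,0,0.5,0,0,0],
    [0.9,0,0,-35,0,0,0],
    [0.9,-27,0,-40,0,0,0],
    [0.9,-55,0,-40,0,0,0],
    [0.9,-55,0,-40,0,0,0],
    [0.9,-55,0,-40,0,0,0],
  ],
)

```text
time: 13.1
eef_pos: [0.4455, 0.0264, 0.0588]
orientation: [1.0, 0.03, 0.0, 0.0]
force: [0.0, -0.3, -0.4]
finger_gap: 0.0793
grasp_force: 0.0
```

```bash
python3 - <<'E'
from h import *
st()
f=grab('top');g=grab('side')
a=cv2.resize(f['pixels'][200:320,300:380,::-1],None,fx=5,fy=5,interpolation=cv2.INTER_CUBIC)
b=cv2.resize(g['pixels'][220:340,240:380,::-1],None,fx=2.8,fy=2.8,interpolation=cv2.INTER_CUBIC)
o=np.zeros((600,800,3),np.uint8);o[:,:400]=a;o[:b.shape[0],400:400+b.shape[1]]=b
cv2.imwrite('pics/d2.png',o)
c=np.array([.477,.0285,.012]);X=np.array([-1,-.056,0])
print((w2px(g,[c+X*.065,c-X*.065])).round(1))
E
```

```text
t 13.1 [0.4455 0.0264 0.0588] az 3.43 tz [ 7.e-04 -0.e+00 -1.e+00] q [ 0.    0.05  2.25 -0.    0.84  1.51] F [ 0.  -0.3 -0.4] gap 0.0793 gf 0.0
[[233.3 277. ]
 [297.6 265.2]]
```

View pics/d2.png

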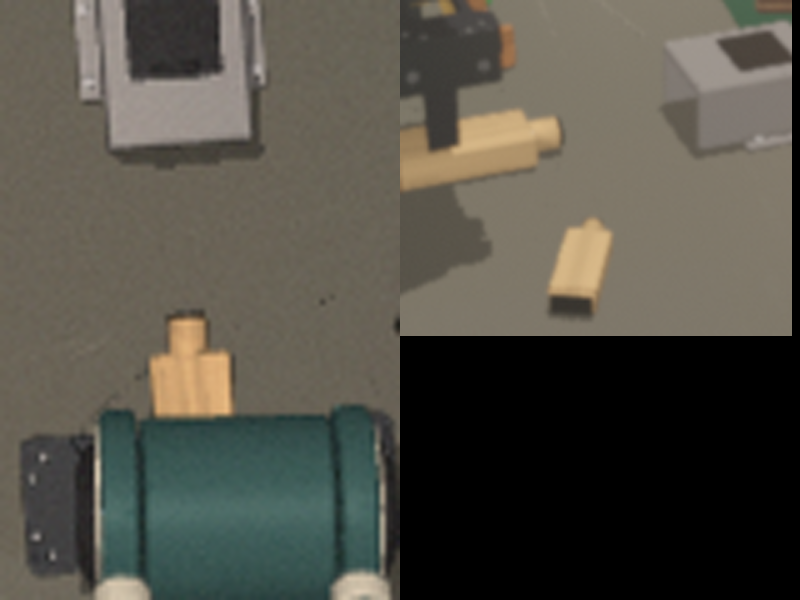

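The picture shows the stamp flat on the desk with its round neck towards the dock, tip at about (337,263) in the top view and (297,267) in the side view, as predicted. The TCP is over the rect-end half, about 31 mm from centre. Going down to grasp.

Emit:
send_rows(
  newtons=40,
  steps=[
    [0.9,0,0,20,0,0,0],
    [0.9,0,0,38,0,0,0],
    [0.9,0,0,41,0,0,0],
    [0.9,0,0,41,0,0,0],
    [0.3,0,0,41,0,0,0],
    [0.3,0,0,41,0,0,0],
    [0.3,0,0,41,0,0,0],
    [0.3,0,0,41,0,0,0],
    [0.3,0,0,41,0,0,0],
    [0.3,0,0,41,0,0,0],
  ],
)

```text
time: 14.2
eef_pos: [0.446, 0.0264, 0.0181]
orientation: [1.0, 0.03, 0.0, 0.0]
force: [-0.5, 0.3, 3.5]
finger_gap: 0.0437
grasp_force: 40.0
```

```bash
python3 - <<'E'
from h import *
st()
D=np.array([np.cos(.0545),np.sin(.0545)]);m=np.array([.627,.0365])
for d in (.12,.035):
  for z in(.024,):print(go(*(m-D*d),z,3.3))
E
```

```text
t 14.2 [0.446  0.0264 0.0181] az 3.43 tz [ 7.e-04  0.e+00 -1.e+00] q [0.   0.12 2.27 0.   0.75 1.51] F [-0.5  0.3  3.5] gap 0.0437 gf 40.0
([61.3, 0.1, -5.9], [0.0, -0.001, 0.002])
([146.3, 0.6, -5.8], [0.0, -0.001, 0.002])
```

Emit:
send_rows(
  steps=[
    [0.3,0,0,-3,0,0,0],
    [0.3,0,0,-6,0,0,0],
    [0.3,25,0,-6,0,0,0],
    [0.3,50,0,-6,0,0,0],
    [0.3,70,0,-6,0,0,0],
    [0.3,90,0.3,-6,0,0,0],
    [0.3,105,0.5,-6,0,0,0],
    [0.3,120,0.5,-6,0,0,0],
    [0.3,130,0.5,-6,0,0,0],
    [0.3,138,0.5,-6,0,0,0],
    [0.3,142,0.5,-6,0,0,0],
    [0.3,145,0.5,-6,0,0,0],
  ],
)

```text
time: 15.4
eef_pos: [0.5903, 0.0346, 0.0235]
orientation: [1.0, 0.03, -0.0, 0.0]
force: [-0.5, 0.8, -0.9]
finger_gap: 0.0438
grasp_force: 40.0
```

Emit:
send_rows(
  steps=[
    [0.3,2,0,0,0,0,0],
    [0.3,3,0,0,0,0,0],
    [0.3,3,0,0,0,0,0],
  ],
)

```text
time: 15.7
eef_pos: [0.5932, 0.0348, 0.0237]
orientation: [1.0, 0.03, -0.0, -0.0]
force: [0.3, -0.1, -0.3]
finger_gap: 0.0439
grasp_force: 40.0
```

Emit:
send_rows(
  steps=[
    [0.3,2,0,0,0,0,0],
    [0.3,3,0,0,0,0,0],
    [0.3,3,0,0,0,0,0],
  ],
)

```text
time: 16.0
eef_pos: [0.5958, 0.0349, 0.0235]
orientation: [1.0, 0.03, -0.001, 0.0]
force: [-1.4, 0.3, 0.4]
finger_gap: 0.0436
grasp_force: 40.0
```

Emit:
send_rows(
  steps=[
    [0.3,2,0,0,0,0,0],
    [0.3,2,0,0,0,0,0],
    [0.3,2,0,0,0,0,0],
  ],
)

```text
time: 16.3
eef_pos: [0.5979, 0.035, 0.0234]
orientation: [1.0, 0.03, -0.001, -0.0]
force: [-3.7, -0.6, -0.2]
finger_gap: 0.0436
grasp_force: 40.0
```

Emit:
send_rows(
  steps=[
    [0.3,2,0,0,0,0,0],
    [0.3,3,0,0,0,0,0],
    [0.3,3,0,0,0,0,0],
  ],
)

```text
time: 16.6
eef_pos: [0.6009, 0.0352, 0.0234]
orientation: [1.0, 0.03, -0.001, -0.0]
force: [-4.5, -1.0, 0.2]
finger_gap: 0.0436
grasp_force: 40.0
```

Emit:
send_rows(
  steps=[
    [0.3,2,0,0,0,0,0],
    [0.3,2,0,0,0,0,0],
    [0.3,2,0,0,0,0,0],
  ],
)

```text
time: 16.9
eef_pos: [0.6026, 0.0353, 0.0234]
orientation: [1.0, 0.03, -0.001, 0.0]
force: [-5.1, -0.4, -0.0]
finger_gap: 0.0438
grasp_force: 40.0
```

Emit:
send_rows(
  steps=[
    [0.3,2,0,0,0,0,0],
    [0.3,2,0,0,0,0,0],
    [0.3,2,0,0,0,0,0],
  ],
)

```text
time: 17.2
eef_pos: [0.6036, 0.0354, 0.0232]
orientation: [1.0, 0.03, -0.002, 0.0]
force: [-8.1, -1.2, 2.5]
finger_gap: 0.0439
grasp_force: 40.0
```

Emit:
send_rows(
  steps=[
    [0.3,1,0,0,0,0,0],
    [0.3,2,0,0,0,0,0],
    [0.3,2,0,0,0,0,0],
  ],
)

```text
time: 17.5
eef_pos: [0.6037, 0.0354, 0.0226]
orientation: [1.0, 0.03, -0.004, 0.0]
force: [-12.3, -1.1, 4.7]
finger_gap: 0.0437
grasp_force: 40.0
```

Both strokes reached the stop. I'll hold, pull out, set the stamp down and regrasp nearer the rect end so the fingers clear the rest.

Emit:
send_rows(
  steps=[
    [0.3,0,0,0,0,0,0],
    [0.3,0,0,0,0,0,0],
    [0.3,0,0,0,0,0,0],
    [0.3,0,0,0,0,0,0],
    [0.3,-12,0,0,0,0,0],
    [0.3,-35,0,0,0,0,0],
    [0.3,-65,0,0,0,0,0],
    [0.3,-95,0,0,0,0,0],
    [0.3,-120,0,0,0,0,0],
    [0.3,-120,0,0,0,0,0],
    [0.3,-120,0,0,0,0,0],
  ],
)

```text
time: 18.6
eef_pos: [0.4894, 0.0284, 0.0246]
orientation: [1.0, 0.03, 0.002, 0.0]
force: [-0.1, 1.0, 0.5]
finger_gap: 0.0436
grasp_force: 40.0
```

```bash
python3 - <<'E'
from h import *
st(); f=grab('top'); g=grab('side')
np.savez('fr.npz',f=f['pixels'],g=g['pixels'])
a=cv2.resize(f['pixels'][200:320,300:380,::-1],None,fx=5,fy=5,interpolation=cv2.INTER_CUBIC)
b=cv2.resize(g['pixels'][220:340,240:380,::-1],None,fx=2.8,fy=2.8,interpolation=cv2.INTER_CUBIC)
o=np.zeros((600,800,3),np.uint8);o[:,:400]=a;o[:b.shape[0],400:400+b.shape[1]]=b
cv2.imwrite('pics/d3.png',o)
E
```

```text
t 18.6 [0.4894 0.0284 0.0246] az 3.42 tz [ 4.3e-03  1.0e-04 -1.0e+00] q [0.01 0.18 2.18 0.   0.77 1.52] F [-0.1  1.   0.5] gap 0.0436 gf 40.0
```

View pics/d3.png

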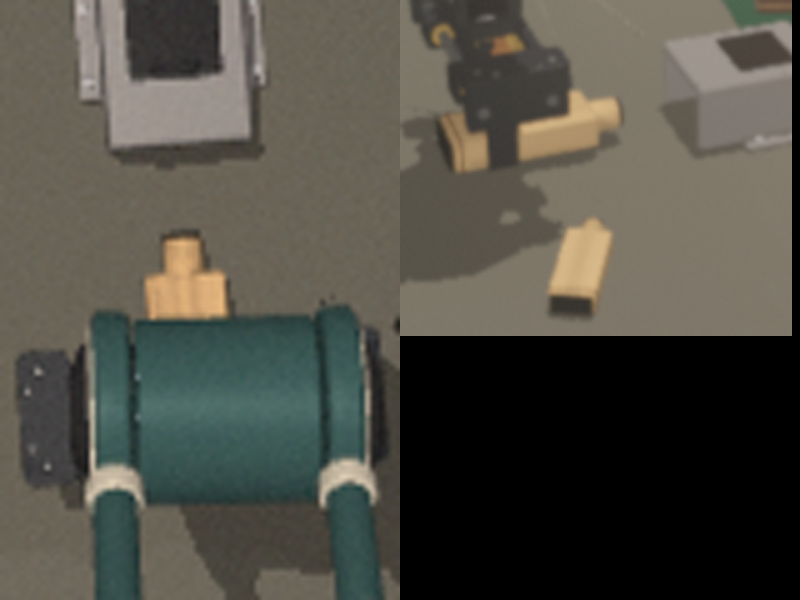

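```bash
python3 - <<'E'
from h import *
f=grab('top'); g=grab('side'); o=get_obs()
P=lambda L:np.array(L)/5+[300,200]
print('top round tip',px2w(f,P([[182,233]]),.029).round(4), 'shoulders',px2w(f,P([[146,277],[226,271]]),.031).round(4))
print('dock front',px2w(f,P([[110,148],[252,138]]),.054).round(4))
D=np.array([np.cos(.0585),np.sin(.0585),0])
for off in(22,26.5,32): 
    c=o['eef_pos']+D*off/1000; c[2]=.019
    print(off,w2px(g,[c-D*.065,c+D*.065]).round(1).tolist(), 'tip x',(c+D*.065)[:2].round(4),w2px(f,[c+D*.065+[0,0,.011],c+D*.043+[0,0,.012]]).round(1).tolist())
E
```

```text
top round tip [[0.5803 0.0339 0.029 ]] shoulders [[0.5566 0.0539 0.031 ]
 [0.5591 0.0105 0.031 ]]
dock front [[ 0.6252  0.0726  0.054 ]
 [ 0.6293 -0.0036  0.054 ]]
22 [[250.7, 271.0], [314.2, 259.2]] tip x [0.5767 0.0336] [[336.6, 247.9], [337.2, 256.0]]
26.5 [[253.0, 270.5], [316.3, 258.8]] tip x [0.5812 0.0338] [[336.4, 246.3], [337.1, 254.3]]
32 [[255.7, 270.0], [318.9, 258.4]] tip x [0.5866 0.0341] [[336.3, 244.2], [336.9, 252.3]]
```

Fitting both cameras with the two contact stops gives about -3 mm x bias in the top camera, and puts the present grasp at stamp x ≈ +29.5. Regrasping 12 mm further out.

Emit:
send_rows(
  steps=[
    [0.3,0,0,4,0,0,0],
    [0.3,0,0,5.5,0,0,0],
    [0.3,0,0,6.3,0,0,0],
    [0.3,0,0,6.3,0,0,0],
    [0.65,0,0,6.3,0,0,0],
    [0.8,0,0,6.3,0,0,0],
    [0.8,0,0,6.3,0,0,0],
    [0.8,-6,0,6.3,0,0,0],
    [0.8,-12,0,6.3,0,0,0],
    [0.8,-12,0,6.3,0,0,0],
    [0.8,-12,0,6.3,0,0,0],
  ],
)

```text
time: 19.9
eef_pos: [0.4752, 0.0277, 0.0173]
orientation: [1.0, 0.03, -0.0, -0.0]
force: [-0.3, 0.3, -0.6]
finger_gap: 0.0707
grasp_force: 0.0
```

Emit:
send_rows(
  newtons=30,
  steps=[
    [0.3,0,0,0,0,0,0],
    [0.3,0,0,0,0,0,0],
    [0.3,0,0,0,0,0,0],
    [0.3,0,0,0,0,0,0],
    [0.3,0,0,0,0,0,0],
  ],
)

```text
time: 20.4
eef_pos: [0.4758, 0.0277, 0.0174]
orientation: [1.0, 0.03, 0.0, 0.0]
force: [0.5, -0.4, 0.3]
finger_gap: 0.0436
grasp_force: 30.0
```

```bash
python3 - <<'E'
from h import *
st(); f=grab('top'); g=grab('side')
a=cv2.resize(f['pixels'][255:293,255:300,::-1],None,fx=8,fy=8,interpolation=cv2.INTER_CUBIC)
b=cv2.resize(g['pixels'][210:250,245:290,::-1],None,fx=8,fy=8,interpolation=cv2.INTER_CUBIC)
o=np.zeros((330,740,3),np.uint8);o[:a.shape[0],:360]=a;o[:b.shape[0],370:730]=b
cv2.imwrite('pics/r1.png',o)
E
```

```text
t 20.4 [0.4758 0.0277 0.0174] az 3.43 tz [ 2.e-04 -0.e+00 -1.e+00] q [ 0.01  0.17  2.21 -0.    0.76  1.52] F [ 0.5 -0.4  0.3] gap 0.0436 gf 30.0
```

View pics/r1.png

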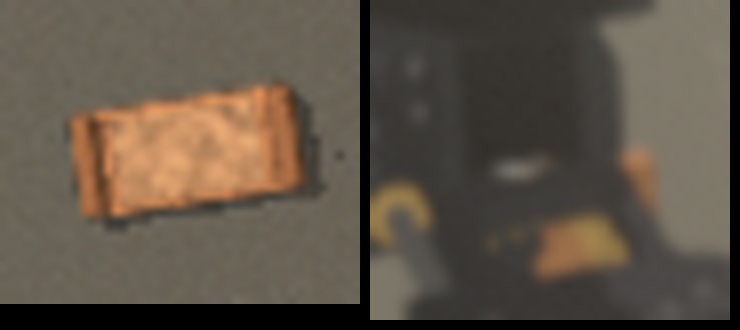

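```bash
python3 - <<'E'
from h import *
f=grab('top'); g=grab('side')
P=lambda L:np.array(L)/8+[255,255]
W=px2w(f,P([[72,118],[82,215],[290,88],[302,187]]),[.034,.034,.0,.0])[:,:2]; print(W.round(4).tolist())
l=W[:2].mean(0);r=W[2:].mean(0);d=l-r;print('c',((l+r)/2).round(4),'w',np.linalg.norm(d).round(4),'yaw',np.degrees(np.arctan2(d[1],d[0]))-90, [np.degrees(np.arctan2(*(W[i]-W[i+1])[::-1])).round(1) for i in(0,2)])
# side view check against first picture: projected model mask vs color mask
im=cv2.imread('pics/side0.png');h=cv2.cvtColor(im,cv2.COLOR_BGR2HSV)
ref=cv2.imread('pics/top0.png');ht=cv2.cvtColor(ref,cv2.COLOR_BGR2HSV)
def model(fr,c,yaw,sub=4):
    a=np.radians(yaw);Rm=np.array([[np.cos(a),-np.sin(a),0],[np.sin(a),np.cos(a),0],[0,0,1]]);m=np.zeros((480*sub,640*sub),np.uint8)
    for y0,y1,z1 in((-38,-30,34),(30,38,34),(-30,30,20)):
        V=np.array([[x,y,z] for x in(-18,18) for y in(y0,y1) for z in(0,z1)])/1000
        p=w2px(fr,V@Rm.T+[c[0],c[1],0])
        cv2.fillConvexPoly(m,cv2.convexHull(((p+.5)*sub).round().astype(np.int32)),255)
    return cv2.resize(m,(640,480),interpolation=cv2.INTER_AREA)/255.
from scipy.optimize import minimize
def obs(hs,u0,v0,u1,v1):
    m=np.zeros((480,640));s=hs[v0:v1,u0:u1];m[v0:v1,u0:u1]=(s[...,1]>95)&(s[...,0]<22)&(s[...,2]>50);return m
mt=obs(ht,258,255,302,292);ms=obs(h,245,212,290,250);print(mt.sum(),ms.sum())
for nm,fr,m in(('top',f,mt),('side',g,ms)):
    r=minimize(lambda p:((model(fr,p[:2]/100,p[2])-m)**2).sum(),[51.1,19.3,8.5],method='Nelder-Mead',options=dict(initial_simplex=[[51.1,19.3,8.5],[51.6,19.3,8.5],[51.1,19.8,8.5],[51.1,19.3,12]],maxiter=120))
    print(nm,r.x/[100,100,1],r.fun,model(fr,r.x[:2]/100,r.x[2]).sum())
E
```

```text
[[0.5204, 0.231], [0.4877, 0.2279], [0.5302, 0.1585], [0.496, 0.1548]]
c [0.5086 0.193 ] w 0.0734 yaw 7.057063150245952 [np.float64(5.3), np.float64(6.1)]
385.0 525.0
top [0.51045416 0.19442171 7.28996569] 8.55904652056901 389.5882352941176
side [0.51050534 0.18901323 5.65856199] 41.7038369857747 578.521568627451
```

```bash
python3 - <<'E'
from h import *
print(go(.4693,.1893,.075,7))
E
```

```text
([3.2, -161.7, -57.6], [0.0, -0.0, -0.062])
```

Emit:
send_rows(
  steps=[
    [0.3,0,0,-30,0,0,0],
    [0.3,0,0,-58,0,0,0],
    [0.3,3,-40,-58,0,0,-0.03],
    [0.3,3,-80,-58,0,0,-0.062],
    [0.3,3,-120,-58,0,0,-0.062],
    [0.3,3,-150,-58,0,0,-0.062],
    [0.3,3,-162,-58,0,0,-0.062],
    [0.3,3,-162,-58,0,0,-0.062],
    [0.3,3,-162,-58,0,0,-0.062],
    [0.3,3,-162,-58,0,0,-0.062],
  ],
)

```text
time: 21.6
eef_pos: [0.4688, 0.1884, 0.0751]
orientation: [0.998, 0.06, -0.0, 0.0]
force: [-0.2, 0.1, -0.3]
finger_gap: 0.0438
grasp_force: 30.0
```

```bash
python3 - <<'E'
from h import *
st(); f=grab('top'); g=grab('side')
a=cv2.resize(f['pixels'][230:300,245:305,::-1],None,fx=7,fy=7,interpolation=cv2.INTER_CUBIC)
b=cv2.resize(g['pixels'][180:260,215:305,::-1],None,fx=4,fy=4,interpolation=cv2.INTER_CUBIC)
o=np.zeros((490,790,3),np.uint8);o[:490,:420]=a;o[:b.shape[0],425:785]=b
cv2.imwrite('pics/r2.png',o)
E
```

```text
t 21.6 [0.4688 0.1884 0.0751] az 6.92 tz [-8.e-04 -7.e-04 -1.e+00] q [ 0.33  0.13  2.12 -0.    0.89  1.78] F [-0.2  0.1 -0.3] gap 0.0438 gf 30.0
```

View pics/r2.png

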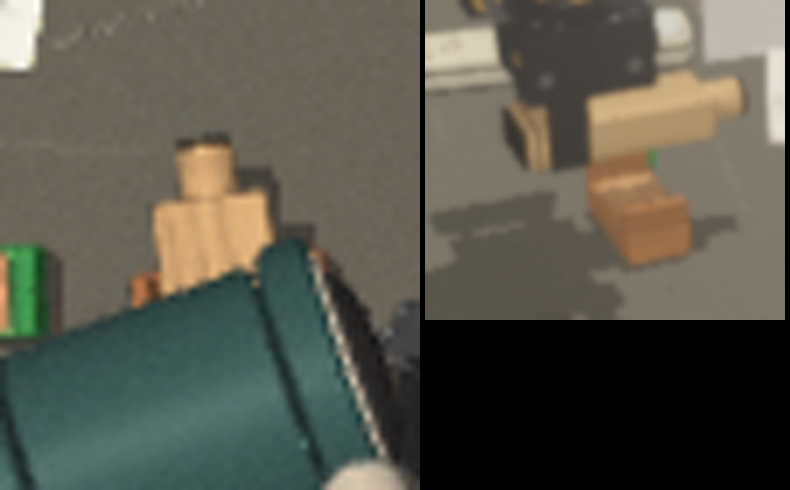

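```bash
python3 - <<'E'
from h import *
o=get_obs();f=grab('top');g=grab('side')
P=lambda L:np.array(L)/7+[245,230]
s=px2w(f,P([[153,206],[270,192],[205,139]]),[.0817,.0817,.0807])[:,:2];print(s.round(4).tolist(),np.linalg.norm(s[0]-s[1]))
a=np.radians(7);D=np.array([np.cos(a),np.sin(a),0]);N=np.array([-D[1],D[0],0])
print('top centre via shoulders',(s[:2].mean(0)-.043*D[:2]).round(4),'via tip',(s[2]-.065*D[:2]).round(4))
e=o['eef_pos'];print('TCP-based',(e+D*.043).round(4))
print('side pred round face', w2px(g,[np.r_[(e+D*.108)[:2],.0697]]).round(1),'obs 294.3 204.3', 'px per 10mm x',(w2px(g,[np.r_[(e+D*.118)[:2],.0697]])-w2px(g,[np.r_[(e+D*.108)[:2],.0697]])).round(1))
for cx,cy in((.5105,.1944),(.5125,.1945)):
    c=np.array([cx,cy,0]);print(cx,cy,w2px(g,[c-N*.038+D*i*.018+[0,0,z] for z in(0,.034) for i in(-1,1)]).round(1).tolist())
print('obs [266.3,246.3],[281.3,242],[264.3,233.5],[280.8,230.8]')
E
```

```text
[[0.5466, 0.2191], [0.5512, 0.1751], [0.5715, 0.1993]] 0.044204483637447174
top centre via shoulders [0.5062 0.1919] via tip [0.507  0.1914]
TCP-based [0.5117 0.1937 0.0752]
side pred round face [[294.1 202.3]] obs 294.3 204.3 px per 10mm x [[ 4.3 -0.8]]
0.5105 0.1944 [[264.6, 245.1], [280.4, 241.9], [263.6, 231.2], [279.6, 228.0]]
0.5125 0.1945 [[265.5, 245.0], [281.3, 241.7], [264.6, 231.0], [280.5, 227.9]]
obs [266.3,246.3],[281.3,242],[264.3,233.5],[280.8,230.8]
```

Emit:
send_rows(
  steps=[
    [0.3,2.7,-1.5,0,0,0,0],
    [0.3,2.7,-1.5,15,0,0,0],
    [0.3,2.7,-1.5,25,0,0,0],
    [0.3,2.7,-1.5,32,0,0,0],
    [0.3,2.7,-1.5,35,0,0,0],
    [0.3,2.7,-1.5,36,0,0,0],
    [0.3,2.7,-1.5,36,0,0,0],
  ],
)

```text
time: 22.5
eef_pos: [0.4715, 0.1915, 0.0394]
orientation: [0.998, 0.061, -0.0, 0.0]
force: [0.1, 0.7, -1.2]
finger_gap: 0.0434
grasp_force: 30.0
```

Emit:
send_rows(
  steps=[
    [0.3,0,0,1,0,0,0],
    [0.3,0,0,1,0,0,0],
  ],
)

```text
time: 22.7
eef_pos: [0.4717, 0.1915, 0.0387]
orientation: [0.998, 0.061, 0.0, -0.0]
force: [0.4, -0.1, -0.7]
finger_gap: 0.0436
grasp_force: 30.0
```

Emit:
send_rows(
  steps=[
    [0.3,0,0,0.7,0,0,0],
    [0.3,0,0,0.7,0,0,0],
  ],
)

```text
time: 22.9
eef_pos: [0.4715, 0.1914, 0.0378]
orientation: [0.998, 0.061, 0.0, -0.0]
force: [-0.2, -0.2, -1.3]
finger_gap: 0.0434
grasp_force: 30.0
```

Emit:
send_rows(
  steps=[
    [0.3,0,0,0.6,0,0,0],
    [0.3,0,0,0.6,0,0,0],
  ],
)

```text
time: 23.1
eef_pos: [0.4716, 0.1915, 0.0374]
orientation: [0.998, 0.061, 0.0, -0.0]
force: [-1.8, 0.8, 2.1]
finger_gap: 0.0437
grasp_force: 30.0
```

Emit:
send_rows(
  steps=[
    [0.3,0,0,0.6,0,0,0],
    [0.3,0,0,0.6,0,0,0],
  ],
)

```text
time: 23.3
eef_pos: [0.4715, 0.1915, 0.0373]
orientation: [0.998, 0.061, -0.0, 0.0]
force: [-3.2, -1.4, 7.3]
finger_gap: 0.0436
grasp_force: 30.0
```

```bash
python3 - <<'E'
from h import *
st(); g=grab('side')
cv2.imwrite('pics/r3.png',cv2.resize(g['pixels'][180:270,215:315,::-1],None,fx=6,fy=6,interpolation=cv2.INTER_CUBIC))
E
```

```text
t 23.3 [0.4715 0.1915 0.0373] az 6.98 tz [-1.e-04 -0.e+00 -1.e+00] q [0.34 0.19 2.14 0.   0.81 1.79] F [-3.2 -1.4  7.3] gap 0.0436 gf 30.0
```

View pics/r3.png

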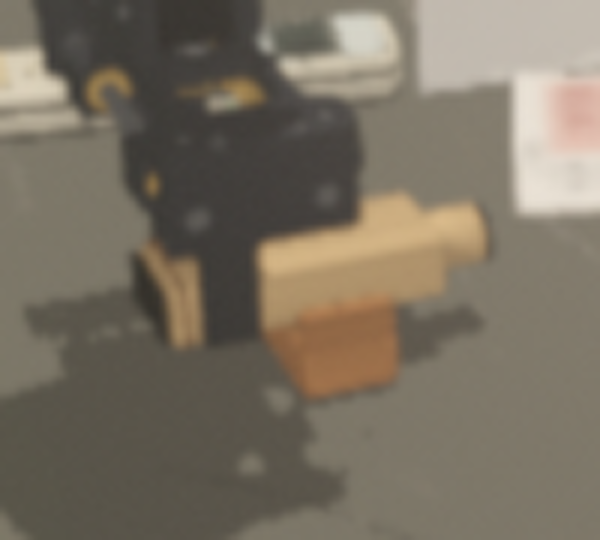

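```bash
python3 - <<'E'
from h import *
o=get_obs();g=grab('side');e=o['eef_pos'].copy();e[2]=0
a=np.radians(7);D=np.array([np.cos(a),np.sin(a),0]);N=np.array([-D[1],D[0],0])
c=e+D*.043
q=lambda c,x,y,z:((w2px(g,[c+D*x/1e3+N*y/1e3+[0,0,z/1e3]])[0]-[215,180])*6).round().tolist()
print('stamp c',c.round(4),'round face',q(c,65,0,32),'obs 490 230; shoulder near top/bot',q(c,43,-22,44),q(c,43,-22,30),'obs 445 243 ; 445 292')
for cc in(c,c-D*.003,c-N*.003,):print('rest',cc.round(4),[q(cc,i*18,-38,z) for z in(0,34) for i in(-1,1)],'obs 307 397/397 383 / 302 327 / 397 313?')
E
```

```text
stamp c [0.5142 0.1967 0.    ] round face [483.0, 222.0] obs 490 230; shoulder near top/bot [446.0, 228.0] [448.0, 262.0] obs 445 243 ; 445 292
rest [0.5142 0.1967 0.    ] [[307.0, 386.0], [401.0, 367.0], [301.0, 303.0], [397.0, 284.0]] obs 307 397/397 383 / 302 327 / 397 313?
rest [0.5113 0.1963 0.    ] [[299.0, 388.0], [393.0, 368.0], [293.0, 304.0], [389.0, 285.0]] obs 307 397/397 383 / 302 327 / 397 313?
rest [0.5146 0.1937 0.    ] [[309.0, 390.0], [404.0, 370.0], [304.0, 306.0], [399.0, 287.0]] obs 307 397/397 383 / 302 327 / 397 313?
```

The side crop shows the stamp on the shelf between the cheeks. The full near cheek, about (300..397, 300..395) in the crop, lies in front of it, contact came at exactly shelf height, and it's centred within about 2 mm. Releasing and backing off.

Emit:
send_rows(
  newtons=5,
  steps=[
    [0.3,0,0,-0.7,0,0,0],
    [0.3,0,0,-0.7,0,0,0],
    [0.6,0,0,-0.7,0,0,0],
    [0.75,0,0,-0.7,0,0,0],
    [0.75,0,0,-0.7,0,0,0],
    [0.75,0,0,-0.7,0,0,0],
    [0.75,0,0,-15,0,0,0],
    [0.75,0,0,-40,0,0,0],
    [0.75,0,0,-80,0,0,0],
    [0.75,0,0,-120,0,0,0],
    [0.75,0,0,-160,0,0,0],
    [0.75,0,0,-180,0,0,0],
  ],
)

```text
time: 24.6
eef_pos: [0.4733, 0.1921, 0.2221]
orientation: [0.998, 0.061, 0.004, -0.001]
force: [-0.2, -1.0, -0.6]
finger_gap: 0.0664
grasp_force: 0.0
```

Emit:
send_rows(
  steps=[
    [0.75,0,50,0,0,0,0],
    [0.75,0,100,0,0,0,0],
    [0.75,0,150,0,0,0,0],
    [0.75,0,200,0,0,0,0],
    [0.75,0,220,0,0,0,0],
    [0.75,0,220,0,0,0,0],
    [0.75,0,220,0,0,0,0],
  ],
)

```text
time: 25.3
eef_pos: [0.4982, -0.027, 0.2172]
orientation: [0.998, 0.06, 0.0, -0.0]
force: [-0.9, 0.3, -0.2]
finger_gap: 0.0663
grasp_force: 0.0
```

```bash
python3 - <<'E'
from h import *
st(); f=grab('top'); g=grab('side')
a=cv2.resize(f['pixels'][180:320,180:480,::-1],None,fx=2.6,fy=2.6,interpolation=cv2.INTER_CUBIC)
b=cv2.resize(g['pixels'][180:270,215:315,::-1],None,fx=2.5,fy=2.5,interpolation=cv2.INTER_CUBIC)
c=cv2.resize(f['pixels'][245:300,250:310,::-1],None,fx=4,fy=4,interpolation=cv2.INTER_CUBIC)
o=np.zeros((600,800,3),np.uint8);o[:364,:780]=a;o[368:368+b.shape[0],:b.shape[1]]=b;o[368:368+c.shape[0],300:300+c.shape[1]]=c
cv2.imwrite('pics/end.png',o)
E
```

```text
t 25.3 [ 0.4982 -0.027   0.2172] az 6.89 tz [ 6.e-04  5.e-04 -1.e+00] q [-0.1  -0.05  2.01  0.    1.17  1.35] F [-0.9  0.3 -0.2] gap 0.0663 gf 0.0
```

View pics/end.png

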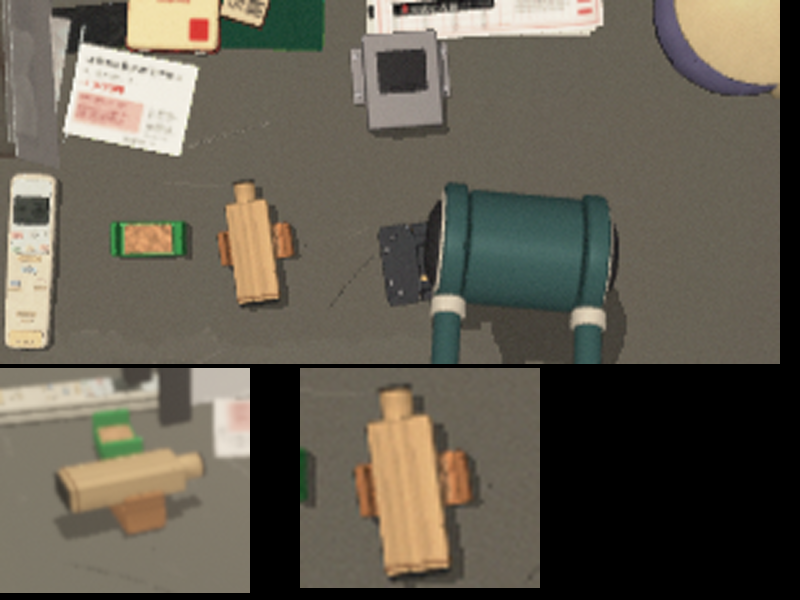

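The stamp lies flat on the brown rest between the cheeks. In the zoom crop its length midpoint is at about (408,481) against the rest's middle at about (410,484), and it sits about 2–3 mm off sideways. Both ends are free, and the bystanders, look-alikes and dock are where they were.

```bash
python3 -c "
from plant import workorder
print(workorder.hand_in())"
```

```text
the job is handed in; nothing more can be done
None
```

I inked the rectangular end and then the round end, each pressed until the pad hit its stop, laid the larger stamp on the brown rest about 2–3 mm off centre, and handed the job in at about 25 s.

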